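Stamp a blank tile on the treadle press

ROBOT

A 6-joint arm with a two-finger parallel gripper is mounted at the origin on the work surface. World frame = base frame: x ahead of the robot, y to its left, z up, the work surface at z = 0. Lengths are in m, angles in rad, forces in N, time in s.
With the tool pointing down it reaches from about 0.325 to 1 m from the base axis. Payload 5.1 kg.
Tool frame: the origin (TCP) lies on the mounting face of the last link; the fingertips stand 173 mm ahead of it and the grasp point (between the pads) lies 155 mm ahead of it (pinch_z is the distance from the TCP to the grasp point, in m); y points along the fingers, x is the direction in which the jaws open and shut, and the axes are right-handed (so a half turn about y gives the same grasp; the last joint's range is limited). The gripper opens to 85 mm and grips with 20 to 120 N. Pads are 22 mm wide; open, the fingers measure 114 mm over their backs; the gripper's body (76 mm by 85 mm) begins 54 mm behind the grasp point. The pads swing forward as they close: fully open they stand 13 mm farther back than shut.
Start: joints at [1.255, 0.124, 1.65, -0, 1.367, -0.083], TCP at [0.15, 0.632, 0.405] pointing down, gripper open.
Joint ranges: [-2.61, 2.61], [-1.02, 2.33], [0.03, 2.71], [-1.35, 4.49], [0.32, 2.68], [-2.91, 2.91]. Speed limits (rad/s): [2.57, 2.57, 3.14, 3.14, 3.14, 3.14].

INTERFACE

Orientations are given as a rotation vector (axis times angle).
In Python, from bench import observe, camera, job_done, outline_of, place_of, pinch_z gives the robot as it stands.
- The arm moves only by the tool move_arm, never from a script. Its argument "steps" is a list of rows, each a list of 7 numbers: the turn, a rotation vector about the tool's x, y, z normalised to -1 to 1, where 1 is 8 degrees, then the shift along the tool's x, y, z normalised to -1 to 1, where 1 is 0.05 m, then the opening, from -1 (shut) to 1 (fully open). In form: [[wx, wy, wz, x, y, z, hand], ...]. A call has 1 to 8 rows; each row shifts and turns the commanded pose from where the row before left it, along the tool's axes as they then stand; what a row does not reach is not made up. A row lasts 1/10 s, in which the tool goes at most 50 mm and 8.59 degrees, less where a joint would pass 70% of its speed; a pose out of reach is approached as far as the arm can. A call with a number of a shift or a turn outside -1 to 1 is refused whole. A call with a gripper value outside its range is refused whole. The fingers move at their own pace and stop on an object; the grip force is fixed at half the most. Time passes only in rows, so rows that do not move let the fingers close. It gives the time, the measured TCP pose, the force and the opening at its end, in the units of the state.
- observe(): the state, without advancing time (a new reading comes with each control period).
- camera(name): name is "scene" or "side" or "wrist"; returns a dict with "frame" (400x640x3 uint8, red, green, blue), "K" (3x3 intrinsics, pixels), "k1" (the pictures are not rectified: a ray, as slopes to the right and down, at radius r is drawn at 1 + k1 r^2 times it, then the intrinsics apply), "extrinsics" (4x4, takes a point from camera to world coordinates); the wrist camera has in their place "hand_eye" (4x4, takes a point from camera to tool coordinates, whose origin is the TCP and whose axes are the tool frame's). Camera axes: x right, y down, z forward; pixel columns grow to the right and rows downward; lengths in m; the calibration is good to about 2 mm. A picture is of the moment at which its call begins: read the wrist's pose just before it. There is no depth.
- job_done(): hands the job in, once; it reports no verdict.
Trained networks look in a picture, given as the dict that the camera call returned (one of the last four; its "shot" number tells which), for a name from the list of things; names that differ only in an ending like _2 or _b are one class to them, and where a whole thing is asked for, a point or a joint stands for the part that bears it (a point fixed in the world has none). Each returns a list of dicts, best first, with "conf" (0 to 1); they miss things now and then, are a little off and sometimes report something else, mostly with a low value. They report only what shows in the picture. A call takes as long as a camera call. They do not tell look-alikes from the thing itself.
- outline_of(name, picture): "pixels" (400x640 bool, what is visible of it) and "centre" ([column, row] in pixels, amid what is visible of it).
- place_of(name, picture): "centre" ([column, row] in pixels: a listed point, or the origin of a listed thing).
The state is a dict: "time_s": time; "joints": joint angles; "qvel": joint speeds; "joint_efforts": joint torques, N m; "eef_pos": TCP position; "eef_rot": TCP orientation; "force": force on the tool from outside, world axes, zero at the start; "torque": the same for the moment, N m; "width": finger opening in m.
Only numpy, scipy, OpenCV 4.12 (cv2) and the standard library are available. Lean on these libraries where they do the work, as an engineer would, in place of code of your own. Each camera call takes 0.05 s, during which the arm holds its last target. There are 200 camera calls.

TASK

First put the sanding block that was left on the stamp press into the grey tool tray. Then lay the blank tile (the long plain one) flat on the press, up against both its end fence and its side fence, and only then push the treadle all the way down to its stop, keep it there for about a second, and let it come back up with the tile still in its place. Do not work the treadle without the tile in place, and leave the other tiles, the jar and the brush pot alone.

Things in the scene. Friction and masses are not known exactly. Their poses are not given: they have to be found in the camera images.
- nest (a point): Place for the tile on the stamp press: on the top face of the base plate (12 mm above the bench), at the centre of where the blank tile lies when it touches both fences. x: along the tile's long side to the end fence (away from the robot, within 0.3 rad); y: to the side fence, away from the treadle; z up. The plate is clear to x = -130, y = -106 (treadle cheek). Axes as the press's.
- press: Grey treadle stamp press fixed to the bench: base plate 290 x 300 x 12 mm, its centre 15 mm along x from the origin, which is on the bench surface. Axes as the nest's: nest at x 0, y +75 mm; treadle centre line at y = -85 mm; a housing 62 mm high over the bench closes the far end from x = +115 mm.
- end_fence (a point): Top edge middle of the end fence's face, which the tile's short end touches: a steel bar 50 mm long, 10 mm high over the plate, 65 mm along x from the nest centre. Axes as the nest's.
- side_fence (a point): Midway between the two stubs of the side fence, at their face and top height (10 mm over the plate), 30 mm along y from the nest centre. The stubs are 18 mm long, centred 50 mm either side of this point along x: between them a finger has 82 mm of room. Axes as the nest's.
- stamp_arm (a joint): Steel stamp arm geared to the treadle, 135 mm long, 26 mm wide, hinged 108 mm along x from the nest centre, 45 mm above the bench. 0 rad: up, leaning back from the robot, top about 170 mm above the bench; about 2.0 rad: down, level over the tile, the stamp's rubber just meeting the tile. It follows the treadle (5.26 x its angle), swinging in the nest's plane y = 0.
- treadle_hinge (a point): On the treadle's hinge line (parallel to the nest's y), at its middle, 45 mm above the bench. Cheek plates 96 mm apart inside, tops 57 mm above the bench, stand on both sides of the treadle, from 133 mm on the robot's side of the hinge to 17 mm beyond it.
- treadle_pad (a point): Where to press the treadle: on the top face of its ribbed steel plate (145 x 84 x 8 mm), on its centre line, 30 mm from the free end (towards the robot), 115 mm from the hinge. At rest the plate rises towards the robot at 0.38 rad, this point about 91 mm above the bench; at the stop it is level, this point 49 mm above the bench.
- treadle (a joint): Treadle angle, rad: 0 at rest (up), 0.38 at its stop (fully down). A spring pushes it up: about 6 N at the pressing point at the start, about 14 N at the stop; it comes back by itself.
- block_mid (a point): Wooden hand sanding block with a cork sole, 95 x 50 x 36 mm (x, y, z), 0.12 kg, left lying on the press in the tile's way. The point is its centre, 18 mm above its sole; x runs along its length.
- tray: Open grey tool tray, fixed to the bench, outside 165 x 125 x 30 mm (x, y, z), walls 4 mm, floor 4 mm thick, empty. Origin: centre of its underside, on the bench; x runs along its length.
- blank_mid (a point): The blank tile: plain white, 130 x 60 x 15 mm (x, y, z), the longest of the loose tiles, 0.23 kg, lying flat on the bench. The point is its centre, 7.5 mm above its underside; x runs along its length. Either end may go first.
- square_tile: A finished square tile, bystander, 100 x 100 x 15 mm, glazed white with painted strokes, lying flat. Origin: centre of its underside.
- short_tile: A finished short tile, bystander, 85 x 60 x 15 mm, white with painted strokes, lying flat. Origin: centre of its underside.
- glaze_jar: Capped glass jar, bystander, diameter 68 mm, 85 mm tall, standing. Origin: centre of its underside.
- brush_pot: Clay pot with upright brushes, bystander, diameter 68 mm, 130 mm tall over the brushes, standing. Origin: centre of its underside.
Mind the look-alikes: they are no part of the job. What is shaped like the part that bears block_mid but purple or turquoise is not meant.

How it is judged:
By the outcome, as a careful person would: the job done as asked, in the order asked, and still so for the second after the job is handed in, with the robot touching nothing.
It also fails if it takes over 72 s, if anything falls off the work surface, if the arm or the gripper's body presses on something with over 40 N, if the wrist force passes 120 N, or if a joint passes its speed limit or range.

## Working session

There is one attempt and no reset: what is moved stays moved. The work goes in short steps, Python scripts to look and compute and a tool call to move; the robot and the scene stay as the last step left them, time stands still between calls to the robot, and variables do not carry over. Pictures are saved under pics/ and viewed, about 8 in all and at most 12, crops included, and the job is handed in when it is done.

Besides the shell and the picture viewer there is one more tool, called after "Emit:" as name([rows], argument=value, ...), one row to a line, values as JSON. move_arm: Moves the arm, as the interface text tells. Its arguments: {"type":"object","properties":{"steps":{"type":"array"}},"required":["steps"]}

```bash
ls; mkdir -p pics; cat > h.py <<'E'
import numpy as np, cv2
from scipy.spatial.transform import Rotation as R
from bench import observe, camera, job_done, outline_of, place_of, pinch_z
def pose(s):
    T=np.eye(4);T[:3,:3]=R.from_rotvec(s['eef_rot']).as_matrix();T[:3,3]=s['eef_pos'];return T
def shot(n):
    s=observe();p=camera(n)
    p['T']=np.array(p['extrinsics']) if 'extrinsics' in p else pose(s)@np.array(p['hand_eye'])
    return p
def dist(p): return np.array([p['k1'],0,0,0,0],float)
def toworld(p,px,z):
    px=np.array(px,float).reshape(-1,2);K=np.array(p['K'],float)
    d=(px-K[[0,1],2])/K[[0,1],[0,1]]; u=d.copy()
    for _ in range(30): u=d/(1+p['k1']*(u**2).sum(1,keepdims=True))
    r=np.c_[u,np.ones(len(u))]@p['T'][:3,:3].T; o=p['T'][:3,3]
    return o+r*((z-o[2])/r[:,2])[:,None]
def toimg(p,X):
    Xc=(np.array(X,float).reshape(-1,3)-p['T'][:3,3])@p['T'][:3,:3]
    u=Xc[:,:2]/Xc[:,2:];u=u*(1+p['k1']*(u**2).sum(1,keepdims=True));K=np.array(p['K'])
    return u*K[[0,1],[0,1]]+K[[0,1],2]
def save(p,n): cv2.imwrite('pics/'+n+'.png',p['frame'][:,:,::-1])
def rect(p,name,z,i=0):
    o=outline_of(name,p)[i]; c=max(cv2.findContours(o['pixels'].astype('uint8'),0,1)[0],key=cv2.contourArea)[:,0]
    w=toworld(p,c,z)[:,:2]*1000
    return cv2.minAreaRect(w.astype('float32'))
E
cat > a.py <<'E'
from h import *
np.set_printoptions(precision=3,suppress=True)
Z=dict(nest=.012,press=0,end_fence=.022,side_fence=.022,treadle_hinge=.045,treadle_pad=.091,block_mid=.030,tray=0,blank_mid=.0075,square_tile=0,short_tile=0,glaze_jar=0,brush_pot=0)
print(observe())
ps=[shot('scene'),shot('side')]
for p,n in zip(ps,['scene','side']):
    save(p,n+'0'); print(n,p['T'][:3,3])
    for k,z in Z.items():
        for d in place_of(k,p)[:3]: print(k,round(d['conf'],2),np.round(d['centre']),toworld(p,d['centre'],z)[0])
cv2.imwrite('pics/both.png',cv2.resize(np.vstack([p['frame'][:,:,::-1] for p in ps]),(480,600)))
E
python3 a.py
```

```text
pics
{'time_s': 0.0, 'joints': array([ 1.255,  0.125,  1.652,  0.   ,  1.367, -0.083]), 'qvel': array([ 0.   , -0.   ,  0.004,  0.   , -0.001, -0.   ]), 'joint_efforts': array([ -0.001, -42.361, -36.545,  -0.   ,   0.007,   0.   ]), 'eef_pos': array([0.15 , 0.632, 0.403]), 'eef_rot': array([-1.312, -1.035,  1.038]), 'force': array([ 0.585, -0.284, -0.536]), 'torque': array([-0.005, -0.012, -0.028]), 'width': 0.0852039777540007}
scene [ 1.371 -0.597  1.226]
nest 0.63 [359. 219.] [0.572 0.077 0.012]
press 0.92 [346. 236.] [0.593 0.01  0.   ]
end_fence 0.74 [377. 227.] [0.636 0.095 0.022]
end_fence 0.65 [360. 216.] [0.572 0.081 0.022]
side_fence 0.97 [368. 209.] [0.564 0.122 0.022]
treadle_hinge 0.76 [349. 252.] [ 0.673 -0.04   0.045]
treadle_pad 0.65 [369. 206.] [0.604 0.088 0.091]
treadle_pad 0.58 [321. 224.] [ 0.574 -0.065  0.091]
block_mid 0.82 [298. 191.] [ 0.372 -0.016  0.03 ]
block_mid 0.7 [372. 133.] [0.292 0.36  0.03 ]
block_mid 0.65 [339. 161.] [0.34  0.177 0.03 ]
tray 0.72 [406. 174.] [0.503 0.339 0.   ]
blank_mid 0.93 [231. 267.] [ 0.491 -0.331  0.008]
square_tile 0.65 [267.
[... 371 characters left out ...]
125 0.022]
treadle_hinge 0.76 [372. 218.] [ 0.675 -0.052  0.045]
treadle_hinge 0.63 [326. 298.] [ 0.479 -0.365  0.045]
treadle_hinge 0.3 [352. 158.] [0.66  0.298 0.045]
treadle_pad 0.63 [346. 215.] [ 0.578 -0.076  0.091]
block_mid 0.87 [277. 252.] [ 0.347 -0.162  0.03 ]
block_mid 0.74 [280. 223.] [ 0.36  -0.031  0.03 ]
block_mid 0.67 [333. 201.] [0.553 0.066 0.03 ]
tray 0.78 [315. 167.] [0.512 0.317 0.   ]
tray 0.41 [389. 292.] [ 0.677 -0.329  0.   ]
blank_mid 0.6 [324. 298.] [ 0.478 -0.335  0.008]
square_tile 0.68 [387. 290.] [ 0.671 -0.321  0.   ]
short_tile 0.53 [355. 158.] [0.685 0.363 0.   ]
glaze_jar 0.58 [328. 144.] [0.584 0.476 0.   ]
brush_pot 0.56 [372. 343.] [ 0.593 -0.491  0.   ]
```

View pics/side0.png

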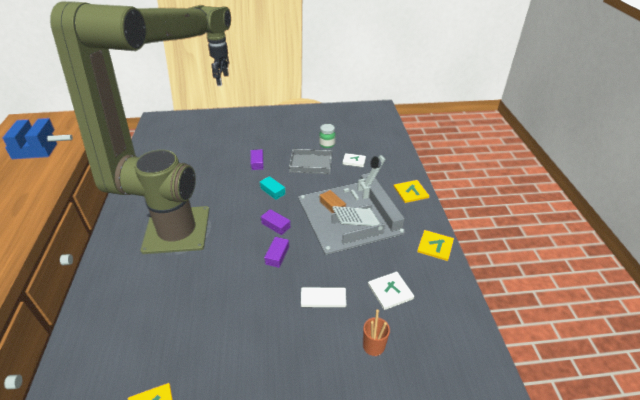

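View pics/scene0.png

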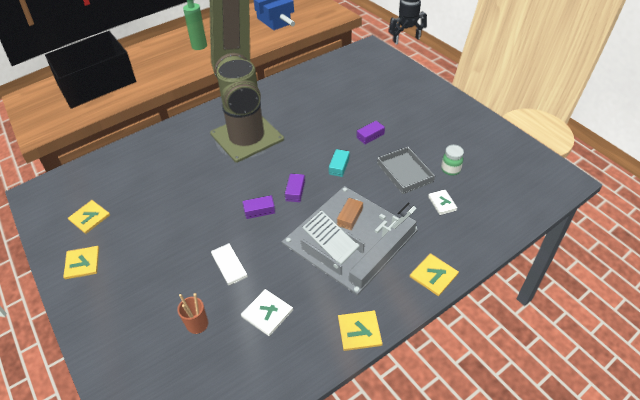

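The brown block lies on the press (side (333,201), scene (350,212)). The blank is at side (324,298), and the tray is at side (312,160). The purple and turquoise blocks are look-alikes.

```bash
cat >> h.py <<'E'
def plan(pos,yaw,n=None,slow=1.0):
    """pos of TCP, yaw: world angle of tool x (mod pi); tool down. prints constant row"""
    s=observe();T=pose(s);R0=R.from_matrix(T[:3,:3]);best=None
    for a in (yaw,yaw+np.pi):
        c,sn=np.cos(a),np.sin(a);Rt=R.from_matrix(np.array([[c,sn,0],[sn,-c,0],[0,0,-1]]))
        w=(R0.inv()*Rt).as_rotvec()
        if best is None or np.linalg.norm(w)<np.linalg.norm(best): best=w
    d=np.array(pos)-T[:3,3]
    n=n or int(np.ceil(slow*max(np.linalg.norm(d)/.048,np.degrees(np.linalg.norm(best))/7.9)))
    M=sum((R0*R.from_rotvec(best*k/n)).as_matrix() for k in range(n))
    v=np.linalg.solve(M,d)
    print('rows',n,'w',np.round(np.degrees(best)/n/8,3),'v',np.round(v/.05,3),'| yaw now',round(np.arctan2(T[1,0],T[0,0]),3),'pos',np.round(T[:3,3],4),'F',np.round(s['force'],1),'wid',round(s['width'],3),'t',round(s['time_s'],2))
E
python3 - <<'E'
from h import *
np.set_printoptions(precision=3,suppress=True)
p=shot('side'); print(rect(p,'blank_mid',.0075),rect(p,'tray',.015))
for i,o in enumerate(outline_of('block_mid',p)): print(o['centre'],o['conf'],rect(p,'block_mid',.03,i))
p=camera('wrist');print(p['hand_eye'],p['K'],p['k1']);print(pose(observe())[:3,:3],pinch_z)
plan([.53,.05,.42],0.26+np.pi/2)
plan([.53,.05,.42],0.26)
E
```

```text
((475.473388671875, -330.94677734375), (68.02986907958984, 128.91558837890625), 85.78968811035156) ((493.24920654296875, 338.88909912109375), (161.90867614746094, 167.6350860595703), 80.92891693115234)
[277.2, 250.4] 0.98 ((342.9904479980469, -156.35520935058594), (125.34771728515625, 63.526824951171875), 68.97428894042969)
[271.4, 185.2] 0.88 ((333.8876037597656, 166.14825439453125), (70.8487777709961, 121.34770965576172), 39.92050552368164)
[276.6, 222.1] 0.72 ((343.0010681152344, -20.502479553222656), (75.81555938720703, 121.03069305419922), 46.98704528808594)
[329.5, 200.8] 0.65 ((541.8006591796875, 66.73672485351562), (69.13331604003906, 108.50121307373047), 26.31610870361328)
[255.7, 159.2] 0.48 ((272.5118408203125, 345.4613037109375), (55.04585266113281, 140.4969940185547), 2.8409416675567627)
[[ 1.     0.001 -0.    -0.   ]
 [ 0.    -0.325  0.946  0.032]
 [ 0.001 -0.946 -0.325  0.083]
 [ 0.     0.     0.     1.   ]] [[328.382   0.    319.903]
 [  0.    328.382 193.791]
 [  0.      0.      1.   ]] -0.033534688889481794
[[ 0.231  0.    -0.973]
 [ 0.973  0.     0.231]
 [ 0.    -1.    -0.   ]] 0.1547
rows 15 w [-0.733 -0.184 -0.184] v [-0.774  0.321 -0.477] | yaw now 1.338 pos [0.15  0.632 0.405] F [ 0.6  0.  -0.2] wid 0.085 t 1.9
rows 15 w [-0.67   0.401  0.401] v [-0.255  0.707 -0.757] | yaw now 1.338 pos [0.15  0.632 0.405] F [ 0.6  0.  -0.2] wid 0.085 t 1.9
```

```bash
sed -i 's/\[\[c,sn,0\],\[sn,-c,0\],\[0,0,-1\]\]/[[c,0,-sn],[sn,0,c],[0,-1,0]]/' h.py
python3 - <<'E'
from h import *
plan([.54,.03,.42],0.26+np.pi/2)
E
```

```text
rows 15 w [ 0.    -0.235  0.   ] v [-0.81  -0.02  -0.528] | yaw now 1.338 pos [0.15   0.6325 0.4048] F [ 0.6  0.  -0.2] wid 0.085 t 1.9
```

Emit:
move_arm([
  [0,-0.235,0,-0.81,-0.02,-0.53,1],
  [0,-0.235,0,-0.81,-0.02,-0.53,1],
  [0,-0.235,0,-0.81,-0.02,-0.53,1],
  [0,-0.235,0,-0.81,-0.02,-0.53,1],
  [0,-0.235,0,-0.81,-0.02,-0.53,1],
  [0,-0.235,0,-0.81,-0.02,-0.53,1],
  [0,-0.235,0,-0.81,-0.02,-0.53,1],
  [0,-0.235,0,-0.81,-0.02,-0.53,1],
])

```text
time_s: 2.7
eef_pos: [0.3221, 0.2849, 0.4131]
eef_rot: [-1.194, -1.234, 1.231]
force: [0.1, 0.0, 0.4]
width: 0.0858
```

Emit:
move_arm([
  [0,-0.235,0,-0.81,-0.02,-0.53,1],
  [0,-0.235,0,-0.81,-0.02,-0.53,1],
  [0,-0.235,0,-0.81,-0.02,-0.53,1],
  [0,-0.235,0,-0.81,-0.02,-0.53,1],
  [0,-0.235,0,-0.81,-0.02,-0.53,1],
  [0,-0.235,0,-0.81,-0.02,-0.53,1],
  [0,-0.235,0,-0.81,-0.02,-0.53,1],
  [0,0,0,0,0,0,1],
])

```text
time_s: 3.5
eef_pos: [0.5443, 0.0262, 0.4194]
eef_rot: [-1.079, -1.394, 1.395]
force: [0.4, 0.6, 0.6]
width: 0.0852
```

```bash
cat > b.py <<'E'
from h import *
import sys
np.set_printoptions(precision=3,suppress=True)
Z=dict(nest=.012,press=0,end_fence=.022,side_fence=.022,treadle_hinge=.045,treadle_pad=.091,block_mid=.030,tray=0,blank_mid=.0075)
p=shot('wrist'); save(p,'w1')
print(observe()['time_s'],observe()['eef_pos'])
for k,z in Z.items():
    for d in place_of(k,p)[:2]: print(k,round(d['conf'],2),np.round(d['centre']),toworld(p,d['centre'],z)[0])
for n,z in(('block_mid',.048),('tray',.03)):
    try: print(n,outline_of(n,p)[0]['centre'],rect(p,n,z))
    except Exception as e: print(n,e)
E
python3 b.py
```

```text
3.55 [0.543 0.028 0.419]
nest 0.97 [367. 190.] [0.571 0.09  0.012]
press 0.85 [308. 190.] [0.592 0.021 0.   ]
end_fence 0.77 [361. 243.] [0.635 0.102 0.022]
side_fence 0.9 [392. 193.] [0.563 0.118 0.022]
side_fence 0.49 [230. 253.] [ 0.691 -0.054  0.022]
treadle_hinge 0.7 [230. 255.] [ 0.679 -0.05   0.045]
treadle_pad 0.66 [207. 181.] [ 0.577 -0.077  0.091]
treadle_pad 0.19 [232. 255.] [ 0.649 -0.04   0.091]
block_mid 0.71 [342. 167.] [0.546 0.051 0.03 ]
tray 0.56 [567. 177.] [0.494 0.331 0.   ]
blank_mid 0.67 [ 7. 13.] [ 0.477 -0.339  0.008]
block_mid [498.4, 16.9] ((364.92742919921875, 167.25424194335938), (37.98660659790039, 110.5027847290039), 15.934378623962402)
tray [575.4, 180.2] ((495.5846252441406, 323.3956604003906), (145.34701538085938, 164.65431213378906), 79.99517059326172)
```

View pics/w1.png

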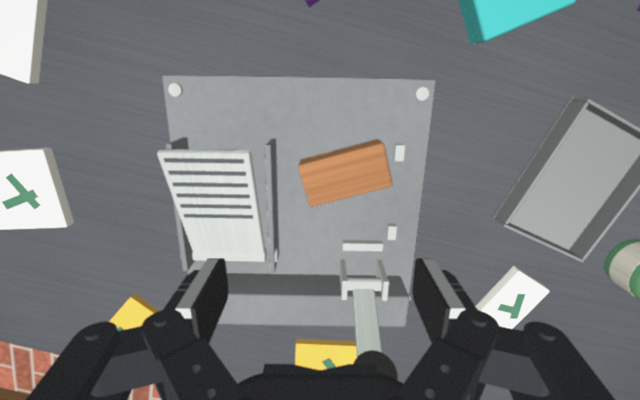

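The brown block's top runs roughly (300,165)-(382,140)-(391,183)-(308,206). The stubs are at (400,153) and (392,233), the end fence bar at (343..383,243), and the tray's inside centre is near (575,180).

```bash
python3 - <<'E'
from h import *
np.set_printoptions(precision=4,suppress=True)
p=shot('wrist'); f=p['frame']
hsv=cv2.cvtColor(f,cv2.COLOR_RGB2HSV); m=cv2.inRange(hsv,(5,90,60),(20,255,255)); m[:120]=0;m[230:]=0;m[:,:280]=0;m[:,410:]=0
c=max(cv2.findContours(m,0,1)[0],key=cv2.contourArea)[:,0]
for z in(.03,.048): print('block',z,cv2.minAreaRect((toworld(p,c,z)[:,:2]*1000).astype('float32')))
q=toworld(p,[[164,77],[435,80]],.012);print('plate near corners',q,np.linalg.norm(q[1]-q[0]),'yaw',np.arctan2(*(q[1]-q[0])[[1,0]])-np.pi/2)
g=cv2.resize(f[130:260,320:420,::-1],None,fx=5,fy=5,interpolation=cv2.INTER_CUBIC)
t=cv2.resize(f[90:270,490:640,::-1],None,fx=1,fy=1)
cv2.imwrite('pics/crop.png',g[:600])
t=toworld(p,[[586,99],[497,219],[583,260]],.03);print('tray corners',t,np.linalg.norm(t[0]-t[1]),np.linalg.norm(t[2]-t[1]))
E
```

```text
block 0.03 ((552.4750366210938, 55.47753143310547), (56.10706329345703, 97.8013916015625), 29.876930236816406)
block 0.048 ((547.8973999023438, 53.087158203125), (53.28852081298828, 92.88827514648438), 29.876985549926758)
plate near corners [[ 0.4999 -0.1583  0.012 ]
 [ 0.4272  0.1284  0.012 ]] 0.2957726219428274 yaw 0.24835493861747837
tray corners [[0.4026 0.2879 0.03  ]
 [0.5566 0.2524 0.03  ]
 [0.5802 0.3855 0.03  ]] 0.15802270641008553 0.1352285675406242
```

View pics/crop.png

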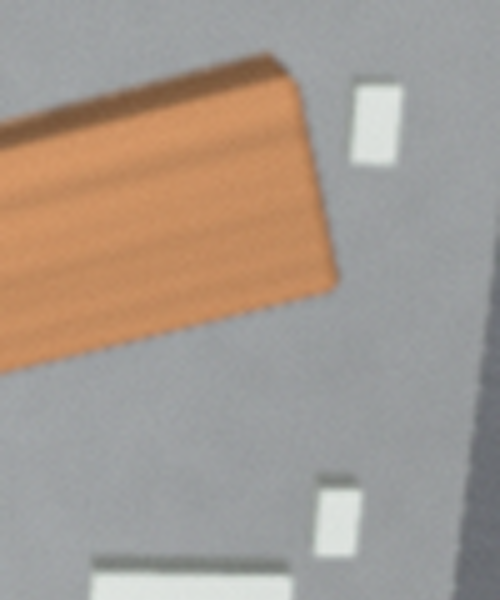

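```bash
python3 - <<'E'
from h import *
np.set_printoptions(precision=4,suppress=True)
p=shot('wrist')
a=toworld(p,[[390.4,147],[389.8,162.6],[383.6,227.6],[382.8,241]],.022);print('stubs',a)
e=toworld(p,[[338.4,244.8],[378.4,244.8]],.022);print('end',e)
d=(a[2]+a[3]-a[0]-a[1])[:2]; print('yaw stubs',np.arctan2(d[1],d[0]),np.linalg.norm(d)/2)
d=(e[1]-e[0])[:2]; print('yaw end',np.arctan2(-d[0],d[1]),np.linalg.norm(d))
for y in(.22,.25,.28):
    u=np.array([np.cos(y),np.sin(y)]);v=np.array([-u[1],u[0]])
    em=e.mean(0)[:2];sm=a.mean(0)[:2]
    print(y,'nest',u*(em@u-.065)+v*(sm@v-.03),'by end',em-.065*u,'by side',sm-.03*v)
plan([.549,.054,.25],.521)
E
```

```text
stubs [[0.5088 0.1024 0.022 ]
 [0.526  0.1075 0.022 ]
 [0.6053 0.1266 0.022 ]
 [0.6229 0.1315 0.022 ]]
end [[0.6422 0.0796 0.022 ]
 [0.6294 0.1279 0.022 ]]
yaw stubs 0.2442056039711432 0.09967035331987098
yaw end 0.2592361886627911 0.04995465558185704
0.22 nest [0.5727 0.0878] by end [0.5723 0.0895] by side [0.5723 0.0877]
0.25 nest [0.5727 0.0878] by end [0.5728 0.0876] by side [0.5732 0.088 ]
0.28 nest [0.5727 0.0878] by end [0.5733 0.0858] by side [0.5741 0.0882]
rows 10 w [0.    0.938 0.   ] v [0.054 0.339 0.002] | yaw now 1.83 pos [0.5416 0.0299 0.4197] F [-0.6 -0.3 -0.6] wid 0.085 t 4.3
```

Emit:
move_arm([
  [0,0.94,0,0.05,0.34,0,1],
  [0,0.94,0,0.05,0.34,0,1],
  [0,0.94,0,0.05,0.34,0,1],
  [0,0.94,0,0.05,0.34,0,1],
  [0,0.94,0,0.05,0.34,0,1],
  [0,0.94,0,0.05,0.34,0,1],
  [0,0.94,0,0.05,0.34,0,1],
  [0,0.94,0,0.05,0.34,0,1],
])

```text
time_s: 5.1
eef_pos: [0.5455, 0.0486, 0.2831]
eef_rot: [-1.485, -0.606, 0.606]
force: [-0.4, 0.0, -0.2]
width: 0.0854
```

Emit:
move_arm([
  [0,0.94,0,0.05,0.34,0,1],
  [0,0.94,0,0.05,0.34,0,1],
  [0,0,0,0,0,0,1],
])

```text
time_s: 5.4
eef_pos: [0.5482, 0.0519, 0.247]
eef_rot: [-1.531, -0.402, 0.41]
force: [-1.1, -0.8, 0.3]
width: 0.0853
```

```bash
python3 - <<'E'
from h import *
p=shot('wrist');save(p,'w2');f=p['frame']
plan([.549,.054,.19],.521,2); print(observe()['joints'])
hsv=cv2.cvtColor(f,cv2.COLOR_RGB2HSV); m=cv2.inRange(hsv,(5,90,60),(20,255,255))
c=max(cv2.findContours(m,0,1)[0],key=cv2.contourArea)[:,0]
print(c.min(0),c.max(0),cv2.minAreaRect((toworld(p,c,.048)[:,:2]*1000).astype('float32')))
E
```

```text
rows 2 w [-0.005 -0.002 -0.009] v [0.014 0.585 0.017] | yaw now 0.52 pos [0.5487 0.0518 0.2485] F [-0.9 -0.3  0. ] wid 0.086 t 5.45
[-3.25868566e-03  5.92070450e-02  1.99823132e+00 -5.41989193e-05
  1.08716945e+00 -5.23625159e-01]
[282 143] [375 301] ((549.2175903320312, 58.141807556152344), (48.42210006713867, 96.61170959472656), 29.82894515991211)
```

View pics/w2.png

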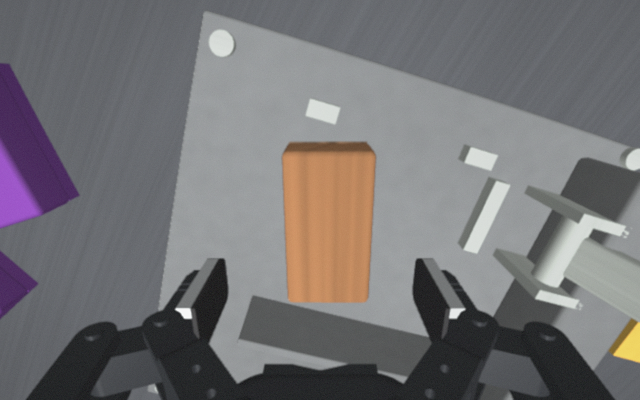

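The open fingers straddle the block (282..375, 143..301), with nothing in the way. I'll go down and grip it.

Emit:
move_arm([
  [0,0,0,0.02,0.5,0.03,1],
  [0,0,0,0.01,0.5,0.03,1],
  [0,0,0,0,0.18,0,1],
  [0,0,0,0,0,0,-0.8],
  [0,0,0,0,0,0,-0.8],
  [0,0,0,0,0,0,-0.8],
  [0,0,0,0,0,0,-0.8],
  [0,0,0,0,0,0,-0.8],
])

```text
time_s: 6.25
eef_pos: [0.5501, 0.0551, 0.1928]
eef_rot: [-1.533, -0.409, 0.403]
force: [-0.5, 0.6, 5.8]
width: 0.0488
```

Emit:
move_arm([
  [0,0,0,0,0,0,-0.8],
  [0,0,0,0,-0.4,0,-0.8],
  [0,0,0,0,-0.8,0,-0.8],
  [0,0,0,0,-0.8,0,-0.8],
])

```text
time_s: 6.65
eef_pos: [0.5482, 0.0551, 0.2905]
eef_rot: [-1.532, -0.403, 0.408]
force: [0.5, -0.6, -0.5]
width: 0.0491
```

```bash
python3 - <<'E'
from h import *
plan([.494,.332,.28],1.344)
E
```

```text
rows 6 w [-0.003 -0.986 -0.003] v [0.6   0.035 0.759] | yaw now 0.518 pos [0.5482 0.0551 0.2905] F [ 0.5 -0.6 -0.5] wid 0.049 t 6.65
```

Emit:
move_arm([
  [0,-0.85,0,0.52,0.02,0.65,-0.8],
  [0,-0.85,0,0.52,0.02,0.65,-0.8],
  [0,-0.85,0,0.52,0.02,0.65,-0.8],
  [0,-0.85,0,0.52,0.02,0.65,-0.8],
  [0,-0.85,0,0.52,0.02,0.65,-0.8],
  [0,-0.85,0,0.52,0.02,0.65,-0.8],
  [0,-0.85,0,0.52,0.02,0.65,-0.8],
  [0,0,0,0,0,0,-0.8],
])

```text
time_s: 7.45
eef_pos: [0.4904, 0.336, 0.2831]
eef_rot: [-1.302, -1.048, 1.05]
force: [0.6, -0.2, -1.7]
width: 0.0494
```

```bash
python3 - <<'E'
from h import *
p=shot('wrist');save(p,'w3')
plan([.494,.332,.19],1.344,3)
print(rect(p,'tray',.03),place_of('tray',p)[:1],toworld(p,place_of('tray',p)[0]['centre'],0))
E
```

```text
rows 3 w [-0.002  0.019 -0.002] v [-0.012  0.621 -0.02 ] | yaw now 1.352 pos [0.4915 0.3344 0.2832] F [-0.1 -0.4 -1.7] wid 0.049 t 7.5Traceback (most recent call last):
  File "<stdin>", line 4, in <module>
IndexError: list index out of range
```

View pics/w3.png

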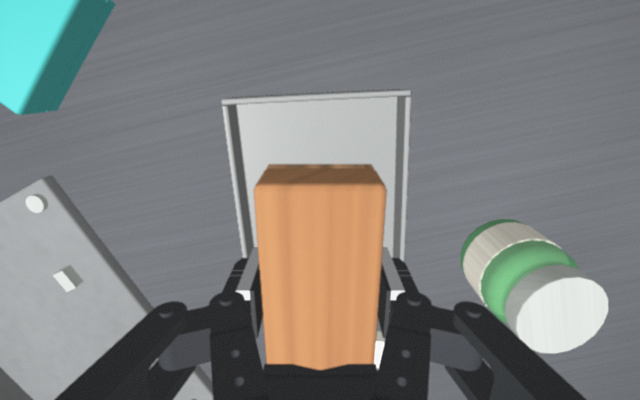

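The block is well over the tray, lined up (tray rim corners (224,100) and (410,93)). The jar at (530,285) is clear.

Emit:
move_arm([
  [0,0,0,-0.02,0.6,-0.03,-0.8],
  [0,0,0,-0.02,0.7,-0.03,-0.8],
  [0,0,0,0,0.45,0,-0.8],
  [0,0,0,0,0.15,0,-0.8],
  [0,0,0,0,0,0,0.5],
  [0,0,0,0,0,0,0.5],
  [0,0,0,0,0,0,0.5],
  [0,0,0,0,0,0,0.5],
])

```text
time_s: 8.45
eef_pos: [0.4963, 0.3305, 0.1906]
eef_rot: [-1.307, -1.047, 1.041]
force: [0.4, -0.1, 0.1]
width: 0.0641
```

Emit:
move_arm([
  [0,0,0,0,-0.4,0,0.5],
  [0,0,0,0,-0.8,0,0.5],
  [0,0,0,0,-0.9,0,0.5],
  [0,0,0,0,-0.9,0,1],
])

```text
time_s: 8.85
eef_pos: [0.4952, 0.3301, 0.341]
eef_rot: [-1.306, -1.045, 1.043]
force: [0.3, 0.2, -0.3]
width: 0.0765
```

```bash
python3 - <<'E'
from h import *
p=shot('wrist');save(p,'w4')
plan([.44,-.33,.36],0.25+np.pi/2)
plan([.44,0,.36],1.6)
E
```

```text
rows 14 w [ 0.007 -0.241  0.004] v [-0.954 -0.018  0.08 ] | yaw now 1.349 pos [0.4972 0.3313 0.3512] F [3.1 2.3 6.7] wid 0.083 t 8.9
rows 8 w [ 0.012 -0.225  0.008] v [-0.841 -0.027  0.049] | yaw now 1.349 pos [0.4972 0.3313 0.3512] F [3.1 2.3 6.7] wid 0.083 t 8.9
```

View pics/w4.png

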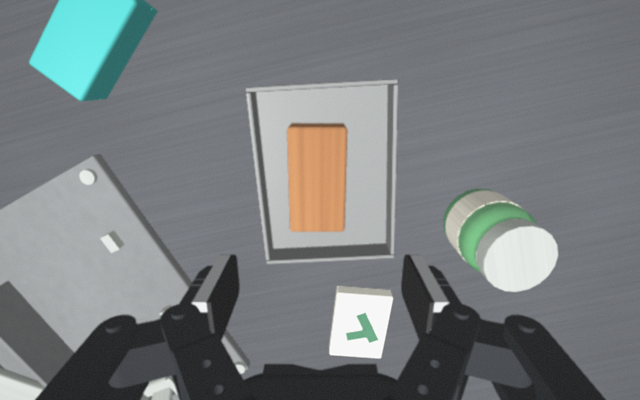

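The block is in the tray (290..347, 125..232) and the other things are untouched. On to the blank.

Emit:
move_arm([
  [0,-0.1,0,-0.95,-0.02,0.02,1],
  [0,-0.1,0,-0.95,-0.02,0.02,1],
  [0,-0.1,0,-0.95,-0.02,0.02,1],
  [0,-0.1,0,-0.95,-0.02,0.02,1],
  [0,-0.1,0,-0.95,-0.02,0.02,1],
  [0,-0.1,0,-0.95,-0.02,0.02,1],
  [0,-0.1,0,-0.95,-0.02,0.02,1],
  [0,-0.1,0,-0.95,-0.02,0.02,1],
])

```text
time_s: 9.7
eef_pos: [0.4213, -0.0441, 0.3478]
eef_rot: [-1.261, -1.13, 1.127]
force: [1.6, -0.1, -0.2]
width: 0.0854
```

```bash
python3 - <<'E'
from h import *
plan([.45,-.333,.35],1.5,6)
E
```

```text
rows 6 w [ 0.003 -0.046 -0.001] v [-0.95  -0.007 -0.185] | yaw now 1.461 pos [ 0.4213 -0.0441  0.3478] F [ 1.6 -0.1 -0.2] wid 0.085 t 9.7
```

Emit:
move_arm([
  [0,-0.05,0,-0.95,0,-0.18,1],
  [0,-0.05,0,-0.95,0,-0.18,1],
  [0,-0.05,0,-0.95,0,-0.18,1],
  [0,-0.05,0,-0.95,0,-0.18,1],
  [0,-0.05,0,-0.95,0,-0.18,1],
  [0,-0.05,0,-0.95,0,-0.18,1],
  [0,0,0,0,0,0,1],
  [0,0,0,0,0,0,1],
])

```text
time_s: 10.5
eef_pos: [0.4492, -0.3323, 0.347]
eef_rot: [-1.242, -1.157, 1.157]
force: [0.2, 0.1, 1.6]
width: 0.0855
```

```bash
cat > t.py <<'E'
from h import *
p=shot('wrist');save(p,'w5');f=p['frame']
hsv=cv2.cvtColor(f,cv2.COLOR_RGB2HSV); m=cv2.inRange(hsv,(0,0,215),(180,40,255)); m=cv2.morphologyEx(m,cv2.MORPH_OPEN,np.ones((5,5)))
for c in sorted(cv2.findContours(m,0,1)[0],key=cv2.contourArea)[::-1][:2]:
    c=c[:,0];print(c.min(0),c.max(0),cv2.minAreaRect((toworld(p,c,.015)[:,:2]*1000).astype('float32')))
print([(d['conf'],toworld(p,d['centre'],.0075)) for d in place_of('blank_mid',p)[:2]],rect(p,'blank_mid',.0075))
E
python3 t.py
```

```text
[291 133] [355 259] ((476.37957763671875, -333.42657470703125), (59.14138412475586, 129.2693634033203), 84.3438720703125)
[285 317] [386 373] ((674.1826171875, -329.216552734375), (90.72465515136719, 99.0700454711914), 17.191177368164062)
[(0.9, array([[ 0.47439021, -0.3356774 ,  0.0075    ]])), (0.22, array([[ 0.72382684, -0.0126871 ,  0.0075    ]]))] ((477.51788330078125, -333.13458251953125), (63.53364944458008, 134.23684692382812), 85.38896179199219)
```

View pics/w5.png

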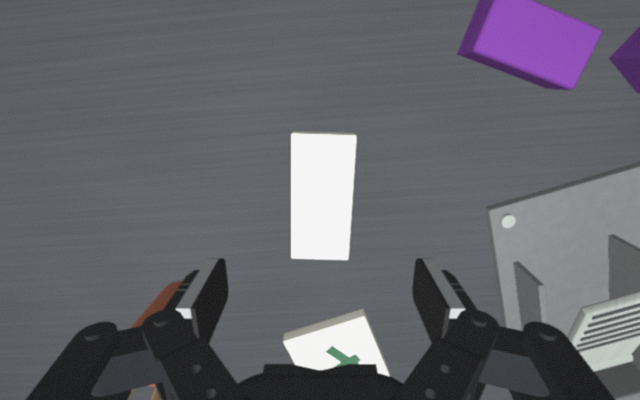

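The tile lies at (291..355, 133..259), measured as 129x59 mm at (0.476,-0.333), yaw 84.3° across. The open fingertips in this picture stand about 160 mm ahead of the TCP, so a grasp at TCP z = 0.173 is safe.

```bash
python3 - <<'E'
from h import *
plan([.4765,-.3335,.173],1.473,5)
E
```

```text
rows 5 w [0.    0.043 0.   ] v [-0.004  0.696 -0.109] | yaw now 1.503 pos [ 0.4493 -0.3302  0.3469] F [ 0.1 -0.  -0.1] wid 0.085 t 10.65
```

Emit:
move_arm([
  [0,0.07,0,-0.01,0.9,-0.18,1],
  [0,0.07,0,-0.01,0.9,-0.18,1],
  [0,0.07,0,0,0.9,-0.18,1],
  [0,0,0,0,0.45,0,1],
  [0,0,0,0,0.2,0,1],
  [0,0,0,0,0.1,0,1],
  [0,0,0,0,0,0,1],
])

```text
time_s: 11.35
eef_pos: [0.4766, -0.3342, 0.1752]
eef_rot: [-1.255, -1.138, 1.137]
force: [0.3, 0.2, 0.4]
width: 0.0854
```

Emit:
move_arm([
  [0,0,0,0,0,0,-0.8],
  [0,0,0,0,0,0,-0.8],
  [0,0,0,0,0,0,-0.8],
  [0,0,0,0,0,0,-0.8],
  [0,0,0,0,0,0,-0.8],
])

```text
time_s: 11.85
eef_pos: [0.4771, -0.3352, 0.1768]
eef_rot: [-1.258, -1.138, 1.136]
force: [-0.2, 1.6, 6.2]
width: 0.0579
```

Emit:
move_arm([
  [0,0,0,0,-0.3,0,-0.8],
  [0,0,0,0,-0.7,0,-0.8],
  [0,0,0,0,-0.9,0,-0.8],
  [0,0,0,0,-0.9,0,-0.8],
])

```text
time_s: 12.25
eef_pos: [0.4755, -0.3341, 0.3156]
eef_rot: [-1.252, -1.136, 1.137]
force: [0.6, -0.7, -1.5]
width: 0.0578
```

```bash
python3 - <<'E'
from h import *
plan([.38,-.05,.30],.25+np.pi/2)
E
```

```text
rows 7 w [-0.001 -0.356  0.001] v [0.829 0.045 0.232] | yaw now 1.473 pos [ 0.4755 -0.3341  0.3156] F [ 0.6 -0.7 -1.5] wid 0.058 t 12.25
```

```bash
python3 - <<'E'
from h import *
plan([.5643,.0805,.31],.25+np.pi/2,11)
E
```

```text
rows 11 w [-0.001 -0.227  0.001] v [ 0.746  0.01  -0.207] | yaw now 1.473 pos [ 0.4755 -0.3341  0.3156] F [ 0.6 -0.7 -1.5] wid 0.058 t 12.25
```

Emit:
move_arm([
  [0,-0.227,0,0.75,0.01,-0.2,-0.8],
  [0,-0.227,0,0.75,0.01,-0.2,-0.8],
  [0,-0.227,0,0.75,0.01,-0.2,-0.8],
  [0,-0.227,0,0.75,0.01,-0.2,-0.8],
  [0,-0.227,0,0.75,0.01,-0.2,-0.8],
  [0,-0.227,0,0.75,0.01,-0.2,-0.8],
  [0,-0.227,0,0.75,0.01,-0.2,-0.8],
  [0,-0.227,0,0.75,0.01,-0.2,-0.8],
])

```text
time_s: 13.05
eef_pos: [0.5518, -0.0327, 0.3109]
eef_rot: [-1.131, -1.324, 1.324]
force: [0.8, -0.3, -1.8]
width: 0.0579
```

Emit:
move_arm([
  [0,-0.227,0,0.75,0.01,-0.2,-0.8],
  [0,-0.227,0,0.75,0.01,-0.2,-0.8],
  [0,-0.227,0,0.75,0.01,-0.2,-0.8],
  [0,0,0,0,0,0,-0.8],
  [0,0,0,0,0,0,-0.8],
])

```text
time_s: 13.55
eef_pos: [0.5603, 0.0826, 0.309]
eef_rot: [-1.079, -1.392, 1.393]
force: [0.9, 0.1, -1.3]
width: 0.0576
```

```bash
cat > n.py <<'E'
from h import *
import sys
def press(P):  # world->nest frame mm
    c,s=np.cos(.25),np.sin(.25);d=np.array(P)[...,:2]-[.5728,.0878]
    return np.round(np.stack([c*d[...,0]+s*d[...,1],-s*d[...,0]+c*d[...,1]],-1)*1000,1)
if __name__=='__main__':
    z=float(sys.argv[1]);n=int(sys.argv[2])
    plan([.5643,.0805,z],.25+np.pi/2,n);print(press(observe()['eef_pos']))
    p=shot('wrist');save(p,sys.argv[3]);f=p['frame']
    hsv=cv2.cvtColor(f,cv2.COLOR_RGB2HSV); m=cv2.inRange(hsv,(0,0,215),(180,40,255)); m=cv2.morphologyEx(m,cv2.MORPH_OPEN,np.ones((5,5)))
    for c in sorted(cv2.findContours(m,0,1)[0],key=cv2.contourArea)[::-1][:2]:
        c=c[:,0];r=cv2.minAreaRect((toworld(p,c,observe()['eef_pos'][2]-.1618)[:,:2]*1000).astype('float32'));print(c.min(0),c.max(0),r,press(np.array(r[0])/1000))
E
python3 n.py .2 3 w6
```

```text
rows 3 w [-0.001  0.006 -0.001] v [-0.02   0.727 -0.023] | yaw now 1.823 pos [0.5603 0.0826 0.309 ] F [ 0.9  0.1 -1.3] wid 0.058 t 13.55
[-13.5  -2. ]
[247 129] [393 368] ((556.5779418945312, 80.46217346191406), (122.68404388427734, 58.25196075439453), 14.446127891540527) [-17.5  -3.1]
[520 308] [573 354] ((566.126708984375, 199.4691925048828), (29.100313186645508, 18.87581443786621), 71.87739562988281) [ 21.2 109.8]
```

View pics/w6.png

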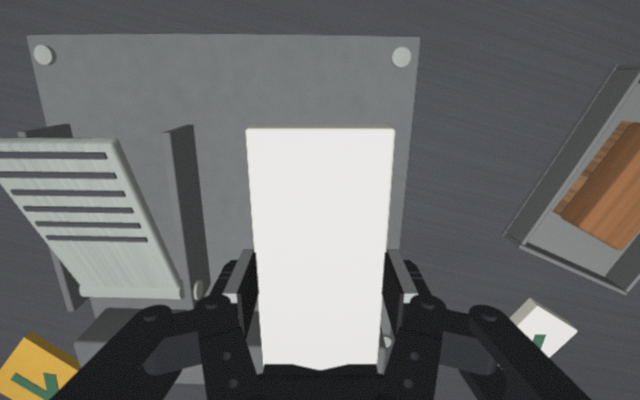

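The tile is held squarely (near end at row 129). Its near edge measures -79 mm in nest x, which is 65 mm behind the TCP as it should be. Going down.

Emit:
move_arm([
  [0,0,0,-0.02,0.72,-0.02,-0.8],
  [0,0,0,-0.02,0.72,-0.02,-0.8],
  [0,0,0,-0.02,0.6,-0.02,-0.8],
  [0,0,0,0,0.1,0,-0.8],
  [0,0,0,0,0,0,-0.8],
])

```text
time_s: 14.1
eef_pos: [0.5639, 0.0786, 0.201]
eef_rot: [-1.079, -1.388, 1.391]
force: [0.6, -0.2, -2.0]
width: 0.0579
```

```bash
python3 - <<'E'
from n import *
plan([.5643,.0805,.189],.25+np.pi/2,3);print(press(observe()['eef_pos']))
E
```

```text
rows 3 w [-0.006 -0.003  0.001] v [ 0.011  0.08  -0.006] | yaw now 1.82 pos [0.5639 0.0786 0.201 ] F [ 0.6 -0.2 -2. ] wid 0.058 t 14.1
[-10.9  -6.7]
```

Emit:
move_arm([
  [0,0,0,0.0,0.08,0,-0.8],
  [0,0,0,0,0.08,0,-0.8],
  [0,0,0,0,0.05,0,-0.8],
  [0,0,0,0,0.0,0,-0.8],
])

```text
time_s: 14.5
eef_pos: [0.5644, 0.0797, 0.1916]
eef_rot: [-1.08, -1.392, 1.391]
force: [-0.9, -0.0, -1.8]
width: 0.058
```

Emit:
move_arm([
  [0,0,0,0,0,-0.06,-0.8],
  [0,0,0,0,0,-0.06,-0.8],
  [0,0,0,0,0,-0.04,-0.8],
  [0,0,0,0,0,0,-0.8],
])

```text
time_s: 14.9
eef_pos: [0.5725, 0.0818, 0.1915]
eef_rot: [-1.08, -1.392, 1.391]
force: [0.0, -0.7, -2.4]
width: 0.0579
```

```bash
python3 - <<'E'
from n import *
plan([.5728,.0878,.189],.25+np.pi/2,3);print(press(observe()['eef_pos']))
E
```

```text
rows 3 w [ 0.001  0.002 -0.   ] v [ 0.038  0.016 -0.012] | yaw now 1.822 pos [0.5725 0.0818 0.1915] F [ 0.  -0.7 -2.4] wid 0.058 t 14.9
[-1.8 -5.8]
```

Emit:
move_arm([
  [0,0,0,0,0.04,0,-0.8],
  [0,0,0,0,0,-0.03,-0.8],
  [0,0,0,0,0,-0.03,-0.8],
  [0,0,0,0,0,0,-0.8],
])

```text
time_s: 15.3
eef_pos: [0.5747, 0.0824, 0.1889]
eef_rot: [-1.079, -1.39, 1.392]
force: [-1.8, -0.0, -1.1]
width: 0.0577
```

Emit:
move_arm([
  [0,0,0,0.06,0,0,-0.8],
  [0,0,0,0.04,0,0,-0.8],
  [0,0,0,0,0,0,-0.8],
])

```text
time_s: 15.6
eef_pos: [0.5734, 0.0874, 0.189]
eef_rot: [-1.079, -1.391, 1.392]
force: [-3.2, -2.4, -0.8]
width: 0.0579
```

```bash
python3 - <<'E'
from n import *
s=observe();print(press(s['eef_pos']),press(np.r_[s['force'][:2],0]+[.5728,.0878,0])/1000,s['force'],s['eef_pos'])
E
```

```text
[ 0.5 -0.5] [-3.6905 -1.494 ] [-3.20611417 -2.3605525  -0.83369721] [0.57336445 0.08742012 0.1889857 ]
```

Emit:
move_arm([
  [0,0,0,0.03,0.02,0,-0.8],
  [0,0,0,0.02,0,-0.03,-0.8],
  [0,0,0,0,0,-0.01,-0.8],
  [0,0,0,0,0,0,-0.8],
])

```text
time_s: 16.0
eef_pos: [0.5742, 0.0886, 0.1888]
eef_rot: [-1.078, -1.385, 1.397]
force: [-11.2, -10.7, 8.4]
width: 0.058
```

```bash
python3 - <<'E'
from n import *
s=observe();print(press(s['eef_pos']),press(np.r_[s['force'][:2],0]+[.5728,.0878,0])/1000,s['force'],s['eef_pos'])
E
```

```text
[1.6 0.5] [-13.4894  -7.5749] [-11.19602316 -10.67679892   8.44547957] [0.57420269 0.08862436 0.18877116]
```

Firm contact on both fences (13 N end, 8 N side). Releasing and looking.

Emit:
move_arm([
  [0,0,0,0,0,0,0.65],
  [0,0,0,0,0,0,0.65],
  [0,0,0,0,0,0,0.65],
  [0,0,0,0,-0.2,0,0.8],
  [0,0,0,0,-0.7,0,1],
  [0,0,0,0,-0.9,0,1],
  [0,0,0,0,-0.9,0.4,1],
  [0,0,0,0,-0.5,0.4,1],
])

```text
time_s: 16.8
eef_pos: [0.5369, 0.0805, 0.354]
eef_rot: [-1.086, -1.398, 1.388]
force: [0.9, -0.1, 0.4]
width: 0.0856
```

Emit:
move_arm([
  [0,0,0,0,-0.5,0.4,1],
  [0,0,0,0,0,0,1],
])

```text
time_s: 17.0
eef_pos: [0.5166, 0.0754, 0.3789]
eef_rot: [-1.088, -1.399, 1.388]
force: [0.5, -0.2, 0.8]
width: 0.0857
```

```bash
cat > v.py <<'E'
from n import *
p=shot('wrist');f=p['frame']
hsv=cv2.cvtColor(f,cv2.COLOR_RGB2HSV); m=cv2.inRange(hsv,(0,0,215),(180,40,255)); m=cv2.morphologyEx(m,cv2.MORPH_OPEN,np.ones((5,5)))
for c in sorted(cv2.findContours(m,0,1)[0],key=cv2.contourArea)[::-1][:1]:
    c=c[:,0];r=cv2.minAreaRect((toworld(p,c,.027)[:,:2]*1000).astype('float32'));print(c.min(0),c.max(0),r,press(np.array(r[0])/1000))
print(observe()['eef_pos'],observe()['time_s'])
a,b=np.maximum(c.min(0)-20,0),c.max(0)+50
g=f[a[1]:b[1],a[0]:b[0],::-1];k=min(580/g.shape[0],780/g.shape[1])
print('crop',a,k);cv2.imwrite('pics/'+sys.argv[1]+'.png',cv2.resize(g,None,fx=k,fy=k,interpolation=cv2.INTER_CUBIC))
E
python3 v.py v1
```

```text
[290 157] [354 274] ((573.500244140625, 92.0396728515625), (135.23562622070312, 69.2387466430664), 14.029081344604492) [1.7 3.9]
[0.51686676 0.07542662 0.37649136] 17.05
crop [270 137] 3.1016042780748663
```

View pics/v1.png

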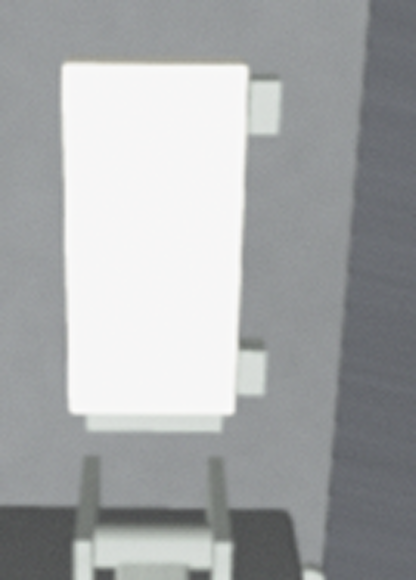

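The tile looks flush on both fences, with its edge at the stubs (crop (247,80),(238,345)) and the bar (crop (150,412)). The end contact is partly hidden by the tile's own height, so I'll nudge the tile home with closed fingers and check it by force.

```bash
cat >> n.py <<'E'
def world(x,y): 
    c,s=np.cos(.25),np.sin(.25); return [.5728+(c*x-s*y)/1000,.0878+(s*x+c*y)/1000]
def st():
    s=observe();print(press(s['eef_pos']),press(np.r_[s['force'][:2],0]+[.5728,.0878,0])/1000,s['force'],s['eef_pos'])
E
python3 - <<'E'
from n import *
plan(world(-88,0)+[.22],.25+np.pi/2,5);st()
print(observe()['joints'])
E
```

```text
rows 5 w [ 0.009  0.001 -0.002] v [-0.007  0.625  0.125] | yaw now 1.822 pos [0.5169 0.0754 0.3765] F [-0.2  0.5  0.1] wid 0.085 t 17.05
[-57.3   1.8] [-0.0844  0.51  ] [-0.20793754  0.4732876   0.11453358] [0.51686676 0.07542662 0.37649136]
[ 4.20733873e-02 -1.43695937e-01  1.96377772e+00  2.01963063e-04
  1.31486480e+00 -1.77950710e+00]
```

Emit:
move_arm([
  [0.02,0,0,0,0.63,0.125,-1],
  [0.02,0,0,0,0.63,0.125,-1],
  [0,0,0,0,0.63,0.125,-1],
  [0,0,0,0,0.63,0.125,-1],
  [0,0,0,0,0.63,0.125,-1],
  [0,0,0,0,0.2,0,-1],
  [0,0,0,0,0.2,0,-1],
  [0,0,0,0,0.16,0,-1],
])

```text
time_s: 17.85
eef_pos: [0.4868, 0.0675, 0.1879]
eef_rot: [-1.077, -1.388, 1.394]
force: [0.5, -0.5, 0.1]
width: 0.0
```

```bash
python3 - <<'E'
from n import *
plan(world(-76,0)+[.191],.25+np.pi/2,5);st()
E
```

```text
rows 5 w [-0.006  0.001 -0.   ] v [-0.006 -0.012 -0.049] | yaw now 1.822 pos [0.4868 0.0675 0.1879] F [ 0.5 -0.5  0.1] wid 0.0 t 17.85
[-88.4   1.6] [ 0.3592 -0.6036] [ 0.49739089 -0.49597439  0.09828872] [0.48678677 0.06749202 0.18790709]
```

Pushing toward the end fence in small steps.

Emit:
move_arm([
  [0,0,0,0,-0.02,-0.08,-1],
  [0,0,0,0,0,-0.08,-1],
  [0,0,0,0,0,-0.06,-1],
  [0,0,0,0,0,0,-1],
])

```text
time_s: 18.25
eef_pos: [0.4976, 0.0702, 0.1899]
eef_rot: [-1.078, -1.389, 1.394]
force: [0.0, -0.5, -0.1]
width: 0.0002
```

```bash
python3 -c "
from n import *
st()"
```

```text
[-77.2   1.5] [-0.0744 -0.4468] [ 0.03845962 -0.4512824  -0.06691861] [0.49760581 0.0701985  0.18993693]
```

Emit:
move_arm([
  [0,0,0,0,0,-0.03,-1],
  [0,0,0,0,0,-0.03,-1],
  [0,0,0,0,0,0,-1],
])

```text
time_s: 18.55
eef_pos: [0.4991, 0.0707, 0.1887]
eef_rot: [-1.075, -1.385, 1.395]
force: [-3.1, -1.1, 2.0]
width: -0.0006
```

Emit:
move_arm([
  [0,0,0,0,0,-0.03,-1],
  [0,0,0,0,0,0,-1],
])

```text
time_s: 18.75
eef_pos: [0.4998, 0.0709, 0.1883]
eef_rot: [-1.073, -1.382, 1.398]
force: [-7.5, -2.7, 6.9]
width: 0.0002
```

```bash
python3 -c "
from n import *
st()"
```

```text
[-74.9   1.7] [-7.894  -0.7593] [-7.46073091 -2.68873147  6.91118282] [0.49981092 0.07093897 0.18831663]
```

Emit:
move_arm([
  [0,0,0,0,0,0.15,-1],
  [0,0,0,0,-0.6,0.1,-1],
  [0,0,0,0,-0.7,0,-1],
  [0,0,0,0,0,0,-1],
])

```text
time_s: 19.15
eef_pos: [0.4911, 0.0683, 0.2592]
eef_rot: [-1.086, -1.395, 1.39]
force: [-0.4, 0.7, -0.1]
width: 0.0003
```

```bash
python3 -c "
from n import *
plan(world(0,-56)+[.25],.25+np.pi/2,4);st()"
```

```text
rows 4 w [ 0.01   0.001 -0.004] v [-0.287  0.048 -0.42 ] | yaw now 1.821 pos [0.4911 0.0683 0.2592] F [-0.4  0.7 -0.1] wid 0.0 t 19.15
[-84.    1.3] [-0.2527  0.8057] [-0.4441412   0.71810347 -0.06733826] [0.4911146  0.06827284 0.25918438]
```

Emit:
move_arm([
  [0.03,0,0,-0.29,0.04,-0.42,-1],
  [0.02,0,0,-0.29,0.04,-0.42,-1],
  [0,0,0,-0.29,0.04,-0.42,-1],
  [0,0,0,-0.29,0.04,-0.42,-1],
  [0,0,0,0,0.5,0,-1],
  [0,0,0,0,0.5,0,-1],
  [0,0,0,0,0.18,0,-1],
  [0,0,0,0,0,0,-1],
])

```text
time_s: 19.95
eef_pos: [0.5841, 0.0326, 0.1859]
eef_rot: [-1.071, -1.38, 1.398]
force: [-0.4, -0.1, -0.5]
width: -0.0001
```

Emit:
move_arm([
  [0,0,0,0.1,0,0,-1],
  [0,0,0,0.07,0,0,-1],
  [0,0,0,0,0,0,-1],
])

```text
time_s: 20.25
eef_pos: [0.5817, 0.0415, 0.1859]
eef_rot: [-1.071, -1.382, 1.399]
force: [-0.7, -0.1, 0.3]
width: 0.0
```

```bash
python3 -c "
from n import *
st()"
```

```text
[ -2.9 -47.1] [-0.6963  0.0834] [-0.69528085 -0.09147434  0.31655212] [0.58166965 0.04147147 0.18590263]
```

Emit:
move_arm([
  [0,0,0,0.04,-0.03,0,-1],
  [0,0,0,0.03,0,0,-1],
  [0,0,0,0,0,0,-1],
])

```text
time_s: 20.55
eef_pos: [0.5811, 0.0445, 0.1876]
eef_rot: [-1.072, -1.381, 1.398]
force: [-0.7, -0.2, 0.0]
width: 0.0
```

Emit:
move_arm([
  [0,0,0,0.03,0,0,-1],
  [0,0,0,0,0,0,-1],
])

```text
time_s: 20.75
eef_pos: [0.5808, 0.0457, 0.1876]
eef_rot: [-1.072, -1.381, 1.398]
force: [0.6, -0.1, 1.0]
width: -0.0
```

```bash
python3 -c "
from n import *
st()"
```

```text
[ -2.7 -42.8] [ 0.572  -0.2514] [ 0.61637197 -0.10207046  1.02529259] [0.58080914 0.04570581 0.18756949]
```

Emit:
move_arm([
  [0,0,0,0.03,0,0,-1],
  [0,0,0,0.03,0,0,-1],
  [0,0,0,0,0,0,-1],
])

```text
time_s: 21.05
eef_pos: [0.5804, 0.0473, 0.1878]
eef_rot: [-1.075, -1.38, 1.402]
force: [0.7, -8.1, -0.7]
width: 0.0001
```

Emit:
move_arm([
  [0,0,0,0.03,0,0,-1],
  [0,0,0,0,0,0,-1],
])

```text
time_s: 21.25
eef_pos: [0.5802, 0.0479, 0.1879]
eef_rot: [-1.077, -1.38, 1.404]
force: [0.7, -13.0, 1.2]
width: 0.0002
```

```bash
python3 -c "
from n import *
st()"
```

```text
[ -2.7 -40.5] [ -2.5887 -12.7838] [  0.65450729 -13.02688532   1.22708182] [0.58023949 0.04787879 0.18793922]
```

Side fence contact is also firm (13 N). Retreat and go above the treadle.

Emit:
move_arm([
  [0,0,0,-0.2,0,0,-1],
  [0,0,0,0,-0.6,0,-1],
  [0,0,0,0,-0.9,0,-1],
  [0,0,0,0,-0.9,0,-1],
  [0,0,0,-0.5,-0.3,0.3,-1],
  [0,0,0,-0.5,0,0.3,-1],
  [0,0,0,-0.5,0,0.2,-1],
  [0,0,0,0,0,0,-1],
])

```text
time_s: 22.05
eef_pos: [0.5632, -0.0439, 0.3233]
eef_rot: [-1.074, -1.379, 1.396]
force: [0.3, 0.8, -0.3]
width: 0.0
```

```bash
python3 - <<'E'
from n import *
plan(world(-45,-160)+[.285],.25+np.pi/2,3);st()
p=shot('wrist');s=shot('scene')
for q in (p,s):
  for d in place_of('treadle_pad',q)[:2]: print(d['conf'],d['centre'],press(toworld(q,d['centre'],.091)))
cv2.imwrite('pics/v2.png',np.hstack([p['frame'][:,:,::-1],cv2.resize(s['frame'][150:300,270:430,::-1],(427,400))])[:, :][::1][:400,:][:, 267:])
E
```

```text
rows 3 w [-0.029 -0.006 -0.   ] v [-0.232  0.255  0.018] | yaw now 1.818 pos [ 0.5632 -0.0439  0.3233] F [ 0.3  0.8 -0.3] wid 0.0 t 22.05
[ -41.9 -125.2] [0.5032 0.6877] [ 0.31739563  0.79082181 -0.31845804] [ 0.56322381 -0.04390149  0.32327172]
0.7 [267.7, 225.4] [[ -36.6 -161.1]]
0.75 [319.1, 226.2] [[ -36.1 -158.4]]
```

View pics/v2.png

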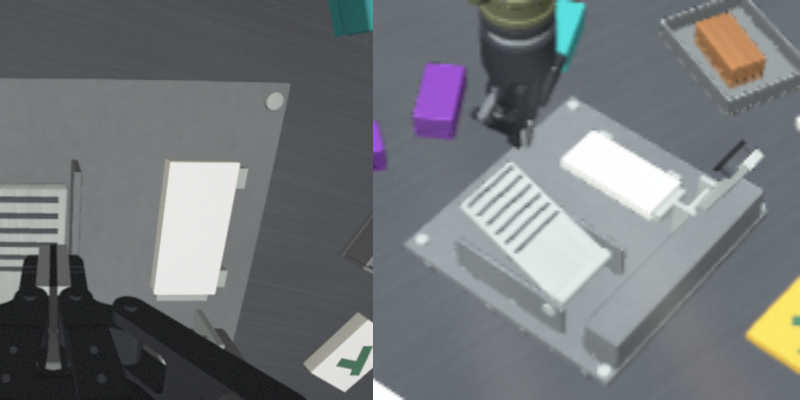

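The tile sits against the stubs and the bar in both views. The pad is found at nest (-36,-160) from both cameras, matching the given geometry. Moving over it.

Emit:
move_arm([
  [-0.03,0,0,-0.23,0.25,0.01,-1],
  [-0.03,0,0,-0.23,0.25,0.01,-1],
  [-0.03,0,0,-0.23,0.25,0.01,-1],
  [0,0,0,0,0,0,-1],
])

```text
time_s: 22.65
eef_pos: [0.5697, -0.0769, 0.2819]
eef_rot: [-1.076, -1.387, 1.391]
force: [-0.3, 0.3, 0.1]
width: -0.0001
```

Emit:
move_arm([
  [0,0,0,0,0.2,0,-1],
  [0,0,0,0,0.2,0,-1],
  [0,0,0,0,0.2,0,-1],
  [0,0,0,0,0.2,0,-1],
  [0,0,0,0,0,0,-1],
])

```text
time_s: 23.15
eef_pos: [0.5706, -0.0756, 0.2454]
eef_rot: [-1.081, -1.392, 1.392]
force: [-0.6, 0.3, 8.3]
width: -0.0001
```

```bash
python3 -c "
from n import *
plan(world(-43,-160)+[.219],.25+np.pi/2,6);st()"
```

```text
rows 6 w [ 0.     0.001 -0.001] v [-0.007  0.088  0.002] | yaw now 1.822 pos [ 0.5706 -0.0756  0.2454] F [-0.6  0.3  8.3] wid -0.0 t 23.15
[ -42.5 -157.8] [-0.5164  0.4016] [-0.59971687  0.26135955  8.3469711 ] [ 0.57063096 -0.07560912  0.24536099]
```

Force is 8 N, in line with the spring. Continuing to the stop.

Emit:
move_arm([
  [0,0,0,0,0.1,0,-1],
  [0,0,0,0,0.1,0,-1],
  [0,0,0,0,0.1,0,-1],
  [0,0,0,0,0.1,0,-1],
  [0,0,0,0,0.1,0,-1],
  [0,0,0,0,0.06,0,-1],
  [0,0,0,0,0,0,-1],
])

```text
time_s: 23.85
eef_pos: [0.5708, -0.0759, 0.222]
eef_rot: [-1.077, -1.389, 1.394]
force: [-16.8, -1.0, 27.1]
width: -0.0001
```

Emit:
move_arm([
  [0,0,0,0,0.03,0.02,-1],
  [0,0,0,0,0,0,-1],
  [0,0,0,0,0,0,-1],
  [0,0,0,0,0,0,-1],
  [0,0,0,0,0,0,-1],
])

```text
time_s: 24.35
eef_pos: [0.5703, -0.076, 0.2219]
eef_rot: [-1.079, -1.391, 1.393]
force: [-16.7, 2.0, 32.7]
width: 0.0003
```

```bash
python3 - <<'E'
from n import *
st();s=shot('side');print(s['shot'])
cv2.imwrite('pics/v3.png',cv2.resize(s['frame'][140:260,280:420,::-1],(700,600),interpolation=cv2.INTER_CUBIC))
E
```

```text
[ -42.9 -158.1] [-15.7077   6.0544] [-16.71730616   1.98003945  32.72515245] [ 0.57033264 -0.07597629  0.22193593]
16
```

View pics/v3.png

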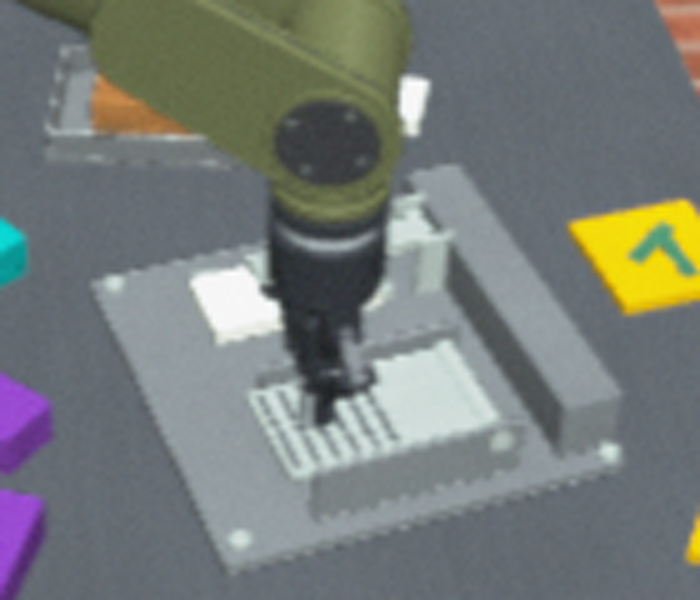

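The treadle is level between its cheeks with the stamp arm down, and z stays at 0.222 while the force rises, so it is at the stop. I'll hold a little longer, then let it up gently.

Emit:
move_arm([
  [0,0,0,0,0,0,-1],
  [0,0,0,0,0,0,-1],
  [0,0,0,0,0,0,-1],
  [0,0,0,0,0,0,-1],
  [0,0,0,0,-0.12,0,-1],
  [0,0,0,0,-0.12,0,-1],
  [0,0,0,0,-0.12,0,-1],
  [0,0,0,0,-0.12,0,-1],
])

```text
time_s: 25.2
eef_pos: [0.571, -0.0756, 0.2428]
eef_rot: [-1.086, -1.396, 1.389]
force: [4.1, 1.7, 6.1]
width: 0.0002
```

Emit:
move_arm([
  [0,0,0,0,-0.12,0,-1],
  [0,0,0,0,-0.12,0,-1],
  [0,0,0,0,-0.12,0,-1],
  [0,0,0,0,-0.15,0,-1],
  [0,0,0,0,-0.2,0,-1],
  [0,0,0,0,-0.4,0,-1],
  [0,0,0,0,-0.8,0,-1],
  [0,0,0,0,-0.8,0.3,-1],
])

```text
time_s: 26.0
eef_pos: [0.5545, -0.0793, 0.3749]
eef_rot: [-1.075, -1.389, 1.393]
force: [0.9, -0.0, 0.1]
width: -0.0001
```

Emit:
move_arm([
  [0,0,0,0.6,-0.3,0.5,-1],
  [0,0,0,0.6,0,0.6,-1],
  [0,0,0,0.6,0,0.6,-1],
  [0,0,0,0.6,0,0,-1],
  [0,0,0,0,0,0,-1],
  [0,0,0,0,0,0,-1],
])

```text
time_s: 26.6
eef_pos: [0.4423, 0.0159, 0.39]
eef_rot: [-1.078, -1.391, 1.393]
force: [0.5, -0.7, 0.2]
width: 0.0
```

```bash
python3 - <<'E'
from n import *
st();p=shot('wrist')
a=p['frame'][:,:,::-1]
for k,z in dict(treadle_pad=.091,blank_mid=.0195).items():
  for d in place_of(k,p)[:1]: print(k,d['conf'],d['centre'],press(toworld(p,d['centre'],z)))
f=p['frame'];hsv=cv2.cvtColor(f,cv2.COLOR_RGB2HSV); m=cv2.inRange(hsv,(0,0,222),(180,30,255)); m=cv2.morphologyEx(m,cv2.MORPH_OPEN,np.ones((7,7)))
for c in sorted(cv2.findContours(m,0,1)[0],key=cv2.contourArea)[::-1][:2]:
  r=cv2.minAreaRect((toworld(p,c[:,0],.027)[:,:2]*1000).astype('float32'));print(r,press(np.array(r[0])/1000))
s=shot('side');b=cv2.resize(s['frame'][140:260,260:420,::-1],(533,400))
cv2.imwrite('pics/v4.png',np.hstack([a[:,100:500],b])[:,:800]);print(observe()['time_s'])
E
```

```text
[-144.3  -37.4] [ 0.2724 -0.8039] [ 0.46282004 -0.71153652  0.23948358] [0.44227843 0.01588724 0.39002227]
treadle_pad 0.75 [192.1, 290.7] [[ -36.6 -161.7]]
blank_mid 0.75 [348.2, 280.5] [[-1.4 -4. ]]
((665.4488525390625, -307.853515625), (97.31841278076172, 80.58108520507812), 17.161523818969727) [  -8.1 -406.3]
((551.05078125, 86.60346984863281), (89.80773162841797, 68.9655532836914), 12.88770866394043) [-21.4   4.2]
26.8
```

Picture allowance is used up, so I'll check numerically: the tile's top face against its expected place, from the fixed cameras.

```bash
python3 - <<'E'
from n import *
for n in('scene','side'):
    p=shot(n);f=p['frame']
    q=[world(x,y)+[.027] for x,y in((-65,-30),(65,-30),(65,30),(-65,30))]
    e=toimg(p,q);ex=np.zeros(f.shape[:2],'uint8');cv2.fillConvexPoly(ex,np.round(e).astype('int32'),1)
    hsv=cv2.cvtColor(f,cv2.COLOR_RGB2HSV);m=(hsv[...,2]>215)&(hsv[...,1]<30)
    m&=cv2.dilate(ex,np.ones((9,9)))>0
    ys,xs=np.nonzero(m);Y,X=np.nonzero(ex)
    print(n,'exp',X.mean(),Y.mean(),len(X),'seen',xs.mean(),ys.mean(),len(xs),'IoU',(m&(ex>0)).sum()/(m|(ex>0)).sum())
    print(press(toworld(p,[[xs.mean(),ys.mean()]],.027)))
    for k in('treadle_pad','tray','short_tile','square_tile','glaze_jar','brush_pot'):
        d=place_of(k,p)[:1]
        if d: print(k,np.round(d[0]['conf'],2),np.round(d[0]['centre']))
    o=[d for d in place_of('block_mid',p)];print([(round(d['conf'],2),np.round(toworld(p,d['centre'],.022)[0],3)) for d in o])
E
```

```text
scene exp 362.1279761904762 214.35565476190476 672 seen 363.08179419525067 214.9815303430079 758 IoU 0.8668407310704961
[[5.  0.2]]
treadle_pad 0.79 [320. 226.]
tray 0.93 [403. 169.]
short_tile 0.62 [440. 201.]
square_tile 0.85 [266. 312.]
glaze_jar 0.75 [450. 168.]
brush_pot 0.95 [197. 321.]
[(0.91, array([0.282, 0.359, 0.022])), (0.88, array([ 0.361, -0.011,  0.022])), (0.85, array([ 0.352, -0.138,  0.022])), (0.77, array([0.479, 0.336, 0.022])), (0.67, array([0.345, 0.171, 0.022]))]
side exp 337.27884615384613 197.08894230769232 416 seen 337.40871369294604 197.7863070539419 482 IoU 0.8477366255144033
[[-1.  -3.6]]
treadle_pad 0.94 [346. 216.]
tray 0.9 [313. 165.]
short_tile 0.61 [356. 159.]
glaze_jar 0.73 [332. 144.]
brush_pot 0.62 [371. 342.]
[(0.83, array([0.337, 0.17 , 0.022])), (0.82, array([ 0.346, -0.151,  0.022])), (0.64, array([0.274, 0.382, 0.022])), (0.57, array([ 0.338, -0.005,  0.022])), (0.54, array([0.483, 0.344, 0.022])), (0.22, array([0.58 , 0.083, 0.022]))]
```

```bash
python3 -c "
from n import *
plan([.5169,.0754,.3765],1.822,3)"
```

```text
rows 3 w [-0.    -0.001 -0.   ] v [ 0.264  0.093 -0.578] | yaw now 1.821 pos [0.4428 0.0156 0.3905] F [ 0.1 -0.3  0.7] wid 0.0 t 27.6
```

Emit:
move_arm([
  [0,0,0,0.26,0.09,-0.58,1],
  [0,0,0,0.26,0.09,-0.58,1],
  [0,0,0,0.26,0.09,-0.58,1],
  [0,0,0,0,0,0,1],
  [0,0,0,0,0,0,1],
  [0,0,0,0,0,0,1],
])

```text
time_s: 28.2
eef_pos: [0.5171, 0.0746, 0.377]
eef_rot: [-1.08, -1.391, 1.392]
force: [0.8, 0.4, 0.8]
width: 0.0848
```

```bash
python3 v.py v5
```

```text
[291 161] [359 278] ((573.5533447265625, 92.72227478027344), (135.2965087890625, 68.57203674316406), 13.663368225097656) [1.9 4.6]
[0.51697681 0.07450444 0.37719103] 28.25
crop [271 141] 3.1016042780748663
```

The tile's outline matches the pre-press view to under 1 mm, and the treadle is back up. Handing in.

```bash
python3 -c "
from h import *
print(job_done())"
```

```text
the job is handed in; nothing more can be done
None
```

The job is done and handed in at about 28 s of the 72 s allowed. No verdict is reported.

- **Block:** the brown sanding block is in the grey tray. I saw it there in the wrist camera after release and in later views.
- **Tile:** the blank lies flat in the nest. I placed it against both fences, then nudged it home with closed fingers, meeting firm contact (8 N at the end fence, 13 N at the side fence).
- **Treadle:** I pushed it to its stop, where the tool stayed at z = 0.222 m while the force rose to 33 N. I held it about a second and let it up slowly.

**Last checks:**
- The treadle pad was detected back at its rest place.
- The tile's outline from the same viewpoint matched the pre-nudge one to within 1 mm.
- The gripper was clear and touching nothing.
- The tiles, jar and pot were found where they started, to a few pixels. The side camera's last look missed the square tile, but the scene camera found it in place.

**Checks that fell short:**
- The fixed cameras' coarse check of the tile centre was off by 4–5 mm. I put this down to the light fences merging with the tile outline.
- The last image could not be viewed because the picture limit was reached, so the final state was checked by numbers only.

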